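# Crate a square bottle and open its unmarked quick-thread cap

## Robot

A 6-joint arm with a two-finger parallel gripper is mounted at the origin on a cart in front of the work surface, level with it; the furniture and walls round the work are solid. World frame = base frame: x ahead of the robot, y to its left, z up, the work surface at z = 0. Lengths are in m, angles in rad, forces in N, time in s.
With the tool pointing down it reaches from about 0.35 to 0.925 m from the base axis. Payload 6.4 kg.
Tool frame: the origin (TCP) lies midway between the tips of the shut fingers; the grasp point (between the pads) lies grasp_offset behind it (grasp_offset is the distance from the TCP to the grasp point, in m); z points along the fingers, y is the direction in which the jaws open and shut (so a half turn about z gives the same grasp; the last joint's range is limited). The gripper opens to 94 mm and grips with 3 to 60 N. Pads are 16 mm wide; open, the fingers measure 119 mm over their backs; the gripper's body (75 mm by 177 mm) begins 78 mm behind the grasp point.
Start: joints at [-1.394, 0.245, 1.558, -0, 1.339, -0.174], TCP at [0.223, -0.61, 0.205] pointing down, gripper open.
Joint ranges: [-3.13, 3.13], [-1.02, 2.26], [0.13, 2.54], [-0.95, 4.09], [0.21, 2.88], [-2.74, 2.74]. Speed limits (rad/s): [2.57, 2.57, 3.14, 3.14, 3.14, 3.14].

## Interface

Orientations are given as a 3x3 rotation matrix whose columns are the frame's x, y, z axes.
In Python, from station import * gives the robot as it stands. The module is installed in compiled form; this text tells all that it offers.
- The arm moves only by the tool carry_out, never from a script. Its argument "increments" is one flat list of numbers, 7 for each row, row after row: the shift along the world's x, y, z in mm, then the turn, a rotation vector about the world's x, y, z in degrees, then the opening, from 0 (shut) to 1 (fully open). In form: [dx, dy, dz, ax, ay, az, jaw, dx, dy, dz, ax, ay, az, jaw, ...]. A call has 1 to 5 rows; each row shifts and turns the pose as measured when the row begins; what a row does not reach is not made up. A row lasts 1/10 s, in which the tool goes at most 50 mm and 8.59 degrees, less where a joint would pass 70% of its speed; a pose out of reach is approached as far as the arm can. A call with a gripper value outside its range is refused whole. The fingers move at their own pace and stop on an object; "squeeze" is the grip in N (left out, the last holds). Time passes only in rows, so rows that do not move let the fingers close. It gives the time, the measured TCP pose, the force and the opening at its end, in the units of the state.
- sense(): the state, without advancing time (a new reading comes with each control period).
- camera(name): name is "scene" or "top"; returns a dict with "img" (420x560x3 uint8, red, green, blue), "fx", "fy", "cx", "cy" (pixels), "position" and "attitude" of the camera in the world. Camera axes: x right, y down, z forward; pixel columns grow to the right and rows downward; lengths in m; the calibration is good to about 2 mm. A picture is of the moment at which its call begins. There is no depth.
- close_job(): hands the job in, once; it reports no verdict.
The state is a dict: "clock": time; "joint_positions": joint angles; "joint_velocities": joint speeds; "tau": joint torques, N m; "tcp_pos": TCP position; "orientation": TCP orientation; "contact_force": force on the tool from outside, world axes, zero at the start; "wrist_torque": the same for the moment, N m; "finger_gap": finger opening in m.
Only numpy, scipy, OpenCV 4.12 (cv2) and the standard library are available. Lean on these libraries where they do the work, as an engineer would, in place of code of your own. Each camera call takes 0.05 s, during which the arm holds its last target.

## Task

Stand the square amber bottle from the front of the worktop upright in the free, cork-lined cell of the wooden crate, where it cannot turn, leaving its twin at the back and the mug alone. Then unscrew its black cap: nobody knows whether this one has an ordinary or a reverse thread, so try it one way and, where it stops hard, the other. Finish holding the cap in the gripper, lifted clear above its bottle, with the bottle still standing in its cell.

Things in the scene. Friction and masses are not known exactly. Their poses are not given: they have to be found in the camera images.
- bottle_a_mid (a point): Square amber bottle, cream label with green stripe: body 52 x 52 x 122 mm, sloping shoulder, round neck, 154 mm to the cap's top, 0.2 to 0.45 kg. Point: centre of the square body, 61 mm above its underside; z up, x and y square to the flat sides. Its twin b looks the same. Either may be the front one (x < 0.55, to the right); the other stands at the back (x > 0.58).
- bottle_b_mid (a point): The twin of bottle a: same look, size, weight and point. One of the two has an ordinary thread, the other a reverse one; nothing outside, nor the name or place, tells which. A bottle standing loose turns along with its cap; in the crate's cell it turns at most 7 degrees either way, until its corners meet the walls. Its screwed-on cap can carry its weight.
- cap_a_mid (a point): Round black ribbed cap of bottle a, 48 mm across, 22 mm tall. Point: its centre, on the bottle's axis, 82 mm above the bottle's centre when screwed on; z up. Quick thread: the wrong way it stops hard within 10 degrees (plus the bottle's own turn in its cell); the right way it runs easily, and at 65 to 115 degrees it lifts straight off. It need not climb as it turns (2 mm of play).
- cap_b_mid (a point): Cap of bottle b, the same as cap a but for the hand of its thread. Seated, its skirt surrounds the upper 19 mm of the neck, so it must rise that far to be clear. Its lower rim sits 10 mm above the flat top of the square body.
- free_cell (a point): Floor centre of the crate's one free cell, marked by a round cork pad 52 mm across; x and y along the cell's walls, z up. Cell 58 mm square, floor level with the worktop (a bottle in it has its underside at height 0); dividers 42 mm, outer boards 48 mm high. The other five cells, 63 mm apart, hold spice jars up to 98 mm tall. Which cell is free changes.
- crate: Light wooden slatted crate, fixed to the worktop, 137 (its x) x 200 (its y) x 48 mm, 2 x 3 cells; origin at the centre of its underside. Behind and above the work, wall cabinets hang over the worktop: fronts at x = 0.55, undersides 0.49 m above the worktop; keep the arm clear of them.
- mug: Spotted mug with one handle, 92 x 127 x 93 mm, at the right; leave it alone. Origin at the centre of its underside.

How it is judged:
On the way, in this order (a step that is already met when the one before it is completed fails the run):
1. the front bottle stands upright on the floor of the free cell with its cap still on (((horizontal distance between bottle_a_mid and free_cell below 0.008 m and height (world z) of bottle_a_mid below 0.067 m and angle between bottle_a_mid's own z axis and vertical below 0.08 rad and z of cap_a_mid in the frame of bottle_a_mid below 0.088 m) or (horizontal distance between bottle_b_mid and free_cell below 0.008 m and height (world z) of bottle_b_mid below 0.067 m and angle between bottle_b_mid's own z axis and vertical below 0.08 rad and z of cap_b_mid in the frame of bottle_b_mid below 0.088 m))), for 0.2 s.
2. its cap is off the neck while the bottle stays standing in the cell (((horizontal distance between bottle_a_mid and free_cell below 0.008 m and height (world z) of bottle_a_mid below 0.067 m and angle between bottle_a_mid's own z axis and vertical below 0.08 rad and z of cap_a_mid in the frame of bottle_a_mid above 0.104 m) or (horizontal distance between bottle_b_mid and free_cell below 0.008 m and height (world z) of bottle_b_mid below 0.067 m and angle between bottle_b_mid's own z axis and vertical below 0.08 rad and z of cap_b_mid in the frame of bottle_b_mid above 0.104 m))), for 0.2 s.
At the end, for the whole second after the job is handed in: The front bottle stands in the cork-lined cell (within 8 mm of its centre, upright within 0.08 rad, within 6 mm of the floor); the gripper holds its cap (over 1 N) at least 24 mm above its seat, within 50 mm sideways of the bottle axis, touching neither bottle nor crate, at rest (((horizontal distance between bottle_a_mid and free_cell below 0.008 m and height (world z) of bottle_a_mid below 0.067 m and angle between bottle_a_mid's own z axis and vertical below 0.08 rad and z of cap_a_mid in the frame of bottle_a_mid above 0.106 m and horizontal distance between cap_a_mid and bottle_a_mid below 0.05 m and contact force between cap_a and the fingers above 1 N and contact force between cap_a and bottle_a below 0.2 N and contact force between cap_a and crate below 0.2 N and linear speed of each of bottle_a, cap_a below 0.03 m/s) or (horizontal distance between bottle_b_mid and free_cell below 0.008 m and height (world z) of bottle_b_mid below 0.067 m and angle between bottle_b_mid's own z axis and vertical below 0.08 rad and z of cap_b_mid in the frame of bottle_b_mid above 0.106 m and horizontal distance between cap_b_mid and bottle_b_mid below 0.05 m and contact force between cap_b and the fingers above 1 N and contact force between cap_b and bottle_b below 0.2 N and contact force between cap_b and crate below 0.2 N and linear speed of each of bottle_b, cap_b below 0.03 m/s))); the arm keeps its last pose, push and grip.
It fails at once if the twin bottle at the back is disturbed (moved more than 25 mm) ((world x of bottle_a_mid above 0.58 m and distance of bottle_a_mid from where it was at the start of the episode above 0.025 m) or (world x of bottle_b_mid above 0.58 m and distance of bottle_b_mid from where it was at the start of the episode above 0.025 m)).
It fails at once if a bottle is tipped over (angle between any of bottle_a_mid, bottle_b_mid's own z axis and vertical above 0.9 rad).
It fails at once if the mug is pushed more than 40 mm (distance of mug from where it was at the start of the episode above 0.04 m).
It also fails if it takes over 51 s, if anything falls off the work surface, if the arm or the gripper's body presses on something with over 40 N, if the wrist force passes 120 N, or if a joint passes its speed limit or range.

## Working session

There is one attempt and no reset: what is moved stays moved. The work goes in short steps, Python scripts to look and compute and a tool call to move; the robot and the scene stay as the last step left them, time stands still between calls to the robot, and variables do not carry over. Pictures are saved under pics/ and viewed, and the job is handed in when it is done.

Besides the shell and the picture viewer there is one more tool, called after ">>>" as name(argument=value, ...), one argument or row to a line, values as JSON. carry_out: Moves the arm, as the interface text tells. Its arguments: {"type":"object","properties":{"increments":{"type":"array","items":{"type":"number"}},"squeeze":{"type":"number"}},"required":["increments"]}

```bash
mkdir -p pics; ls
python3 - <<'E'
from station import *
import cv2
s=sense()
for k,v in s.items(): print(k,v)
try: print(grasp_offset)
except Exception as e: print(e)
for n in("scene","top"):
    c=camera(n); cv2.imwrite(f"pics/{n}0.png",c["img"][:,:,::-1]); print(n,{k:v for k,v in c.items() if k!="img"})
E
```

```text
pics
clock 0.0
joint_positions [-1.39408783e+00  2.45822354e-01  1.55895680e+00 -5.53785654e-05
  1.33868980e+00 -1.74090913e-01]
joint_velocities [ 0.0018959   0.0017997   0.00053677 -0.00066389  0.00058331  0.00162029]
tau [ 2.25921998e-03 -4.15832126e+01 -3.14602804e+01  6.86102849e-02
  3.32736480e-02 -1.55929470e-04]
tcp_pos [ 0.22326479 -0.60983527  0.20437082]
orientation [[ 9.39093952e-01  3.43660300e-01 -3.82888237e-04]
 [ 3.43660406e-01 -9.39092194e-01  1.83759997e-03]
 [ 2.71942803e-04 -1.85726255e-03 -9.99998238e-01]]
contact_force [-0.32223318 -0.45800879  0.54923084]
wrist_torque [-0.02541966 -0.02080627  0.0328095 ]
finger_gap 0.09389655334243055
0.0188
scene {'fx': 410.3636321461811, 'fy': 410.3636321461811, 'cx': 272.32760144666344, 'cy': 200.34304506936223, 'position': array([0.02319291, 0.68194468, 0.62571889]), 'attitude': array([[-0.83822456, -0.26476371,  0.47673868],
       [-0.54523402,  0.39091554, -0.74155573],
       [ 0.00997249, -0.88152437, -0.47203319]])}
top {'fx': 453.82876119202933, 'fy': 453.82876119202933, 'cx': 275.2380537073283, 'cy': 208.7549692114342, 'position': array([ 0.36235106, -0.09709022,  1.25994748]), 'attitude': array([[ 0.01821788, -0.99146612,  0.12908537],
       [-0.99962061, -0.02072909, -0.01813699],
       [ 0.02065804, -0.12870597, -0.99146761]])}
```

View pics/scene0.png

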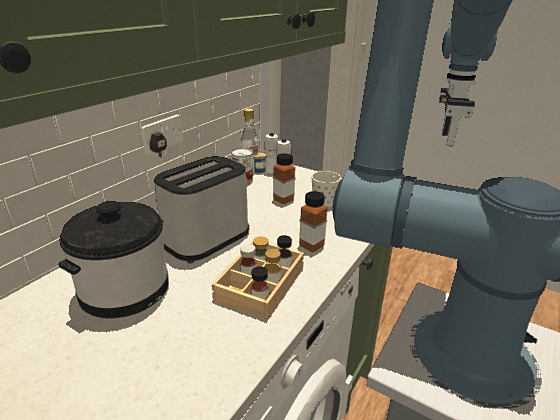

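View pics/top0.png

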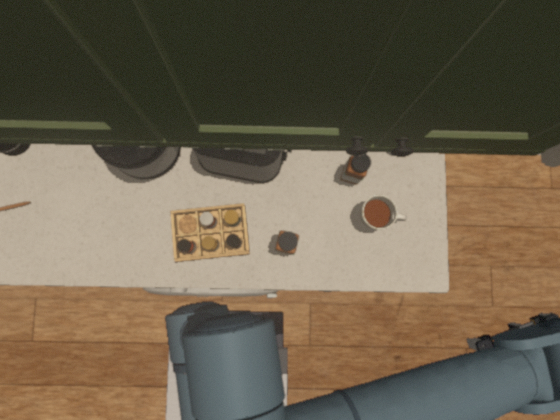

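Run:
```python
import cv2
a=cv2.imread("pics/top0.png")
c=a[190:275,160:310]; cv2.imwrite("pics/top0z.png",cv2.resize(c,None,fx=5.3,fy=5.3,interpolation=cv2.INTER_CUBIC))
a=cv2.imread("pics/scene0.png")
c=a[180:325,205:345]; cv2.imwrite("pics/scene0z.png",cv2.resize(c,None,fx=4,fy=4,interpolation=cv2.INTER_CUBIC))
```

```text
(no output)
```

View pics/top0z.png

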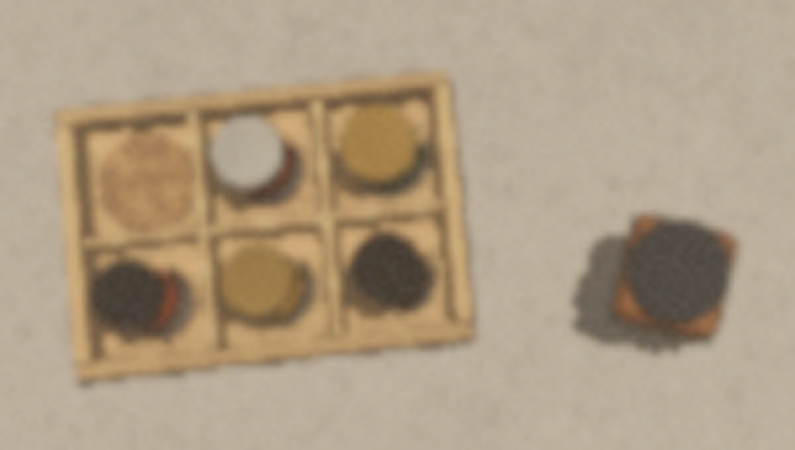

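View pics/scene0z.png

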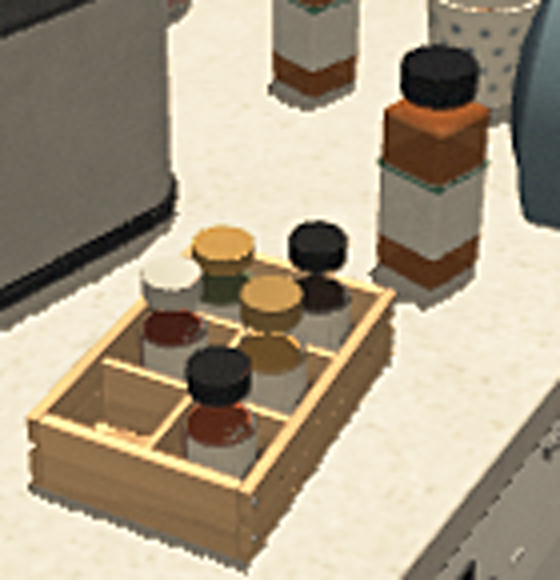

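```bash
cat > h.py <<'E'
import numpy as np, cv2, json
from scipy.optimize import least_squares
CAM={"scene":dict(fx=410.3636321461811,cx=272.32760144666344,cy=200.34304506936223,p=np.array([0.02319291,0.68194468,0.62571889]),R=np.array([[-0.83822456,-0.26476371,0.47673868],[-0.54523402,0.39091554,-0.74155573],[0.00997249,-0.88152437,-0.47203319]])),
"top":dict(fx=453.82876119202933,cx=275.2380537073283,cy=208.7549692114342,p=np.array([0.36235106,-0.09709022,1.25994748]),R=np.array([[0.01821788,-0.99146612,0.12908537],[-0.99962061,-0.02072909,-0.01813699],[0.02065804,-0.12870597,-0.99146761]]))}
def proj(n,P):
    c=CAM[n]; q=(np.atleast_2d(P)-c["p"])@c["R"]; return np.c_[c["cx"]+c["fx"]*q[:,0]/q[:,2],c["cy"]+c["fx"]*q[:,1]/q[:,2]]
def back(n,uv,z):
    c=CAM[n]; uv=np.atleast_2d(uv).astype(float); d=np.c_[(uv-[c["cx"],c["cy"]])/c["fx"],np.ones(len(uv))]@c["R"].T
    return c["p"]+d*((z-c["p"][2])/d[:,2])[:,None]
def unz(uv,f,o): return (np.atleast_2d(uv)+.5)/f-.5+np.array(o)
def place(M,x,y,a):
    c,s=np.cos(a),np.sin(a); M=np.asarray(M,float); return np.c_[x+c*M[:,0]-s*M[:,1],y+s*M[:,0]+c*M[:,1],M[:,2]]
E
python3 - <<'E'
from h import *
T=lambda l:unz(l,5.3,(160,190)); S=lambda l:unz(l,4,(205,180))
X,Y=.0685,.1
# crate rim: far-left(+x,+y), far-right(+x,-y), near-right, near-left
Mt=[[X,Y,.048],[X,-Y,.048],[-X,-Y,.048],[-X,Y,.048]]; ut=T([(57,110),(450,73),(475,338),(80,382)])
Ms=[[X,Y,.048],[-X,Y,.048],[-X,-Y,.048]]; us=S([(33,418),(245,490),(395,292)])
def f(p,w=(1,1)): return np.r_[w[0]*(proj("top",place(Mt,*p))-ut).ravel(),w[1]*(proj("scene",place(Ms,*p))-us).ravel()]
for w in((1,0),(0,1),(1,1)):
    r=least_squares(f,[.45,.1,0.05],args=(w,)); print("crate",w,r.x,np.abs(r.fun).max())
p=r.x
print("cell",place([[.0315,.063,0]],*p), "cork seen", back("top",T([(148,182)]),0.0))
ct=back("top",T([(680,272)]),.154);cs=back("scene",S([(440,62)]),.154);print("cap",ct,cs)
B=.026
Mb=[[B,B,.122],[B,-B,.122],[-B,-B,.122]]; ub=T([(637,212),(738,238),(718,338)])
def g(p): return (proj("top",place(Mb,*p))-ub).ravel()
r=least_squares(g,[ct[0,0],ct[0,1],-.2]);print("bottle",r.x,np.abs(r.fun).max())
print(back("scene",S([(378,262),(437,293),(474,270)]),0))
E
```

```text
crate (1, 0) [0.45399495 0.0542262  0.12371204] 0.4774575170234243
crate (0, 1) [0.45449551 0.05973446 0.1235286 ] 2.3059816210702593
crate (1, 1) [0.45471954 0.05638291 0.12037328] 2.050333421645803
cell [[0.47842639 0.12270964 0.        ]] cork seen [[0.47880132 0.1226752  0.        ]]
cap [[ 0.42797082 -0.14960806  0.154     ]] [[ 0.42710897 -0.14159579  0.154     ]]
bottle [ 0.42779551 -0.1491717  -0.20319621] 0.8179133644860599
[[ 4.56568036e-01 -1.27792403e-01  1.11022302e-16]
 [ 4.06830013e-01 -1.18291605e-01  0.00000000e+00]
 [ 3.98644418e-01 -1.55368582e-01  0.00000000e+00]]
```

>>> carry_out(
  increments=[17,38,0,0,0,5,1,17,38,0,0,0,5,1,17,38,0,0,0,5,1,17,38,0,0,0,5,1,17,38,0,0,0,5,1],
  squeeze=30,
)

```text
clock: 0.6
tcp_pos: [0.3071, -0.4158, 0.2008]
orientation: [[0.699, 0.715, -0.003], [0.715, -0.699, 0.005], [0.002, -0.006, -1.0]]
contact_force: [0.8, -0.3, -0.4]
finger_gap: 0.0941
```

>>> carry_out(
  increments=[18,38,0,0,0,4,1,18,38,0,0,0,4,1,18,38,0,0,0,4,1,18,38,0,0,0,4,1,18,38,0,0,0,4,1],
)

```text
clock: 1.1
tcp_pos: [0.3981, -0.2164, 0.1988]
orientation: [[0.401, 0.916, -0.006], [0.916, -0.401, 0.006], [0.003, -0.008, -1.0]]
contact_force: [0.9, 0.2, 0.1]
finger_gap: 0.094
```

>>> carry_out(
  increments=[15,38,0,0,0,4,1,15,38,0,0,0,3,1,0,0,0,0,0,0,1],
)

```text
clock: 1.4
tcp_pos: [0.4291, -0.133, 0.1979]
orientation: [[0.275, 0.961, -0.007], [0.961, -0.275, 0.006], [0.004, -0.009, -1.0]]
contact_force: [-0.6, 0.7, 0.0]
finger_gap: 0.094
```

Run:
```python
from station import *
import cv2
from h import *
s=sense(); print(s["clock"],s["tcp_pos"],s["orientation"][:,0],s["joint_positions"])
for n in("scene","top"):
    c=camera(n); cv2.imwrite(f"pics/{n}1.png",c["img"][:,:,::-1]); print(proj(n,s["tcp_pos"]))
a=cv2.imread("pics/scene1.png")[120:270,250:400];b=cv2.imread("pics/top1.png")[160:310,200:350]
cv2.imwrite("pics/m1.png",cv2.resize(np.hstack([a,b]),None,fx=2.66,fy=2.66,interpolation=cv2.INTER_CUBIC))
```

```text
1.4 [ 0.42907268 -0.13297688  0.19790506] [0.27488406 0.96146828 0.00418333] [-5.54967090e-01 -2.34975741e-01  2.05384920e+00  1.71096596e-03
  1.33218473e+00 -2.76925829e-01]
[[313.30778549 180.27149788]]
[[281.71018816 239.20956187]]
```

View pics/m1.png

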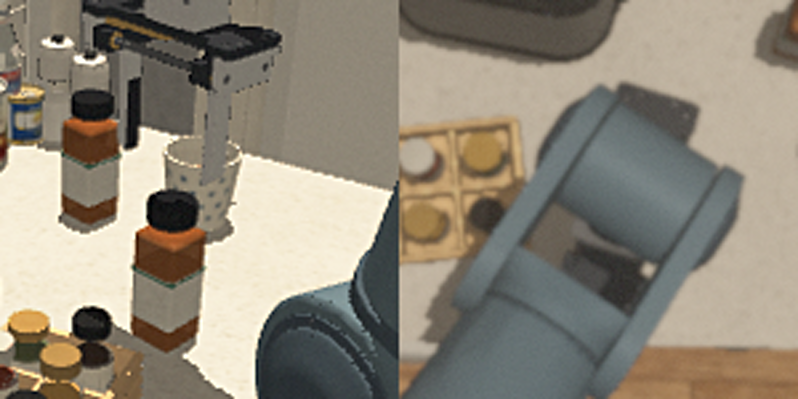

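Run:
```python
from h import *
from station import *
s=sense();p=s["tcp_pos"];y=s["orientation"][:,1]
for d in(-.047,.047): print(proj("scene",p+d*y),proj("scene",p+d*y+[0,0,.03]), (proj("scene",p+d*y)-[280,130])*8)
for P in([.4278,-.1492,.154],[.4278,-.1492,.132]): print(proj("scene",P),(proj("scene",P)-[280,130])*8)
a=cv2.imread("pics/scene1.png")[130:205,280:360]
cv2.imwrite("pics/m1b.png",cv2.resize(a,None,fx=8,fy=8,interpolation=cv2.INTER_CUBIC))
```

```text
[[328.46649067 186.26998111]] [[329.42644306 174.71015759]] [[387.73192534 450.15984886]]
[[300.68822702 173.83741246]] [[301.20286823 162.81832864]] [[165.50581614 350.69929969]]
[[315.79880903 193.90028226]] [[286.39047223 511.20225811]]
[[315.27930707 201.60001761]] [[282.23445655 572.80014091]]
```

View pics/m1b.png

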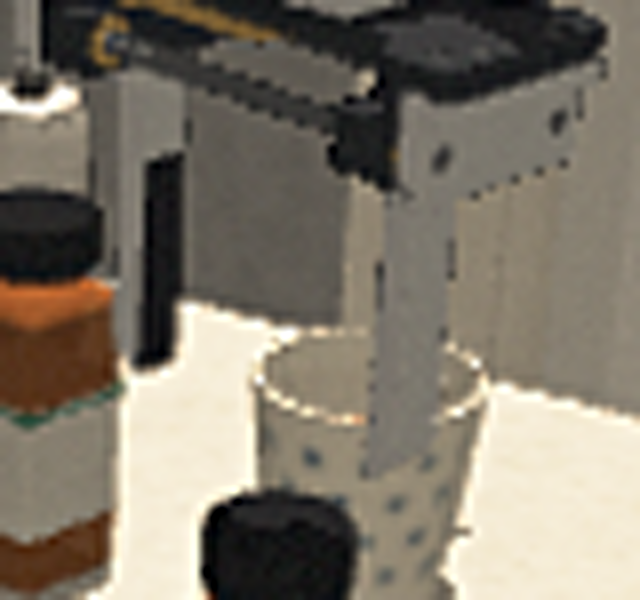

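>>> carry_out(
  increments=[-1,-17,0,0,0,0,1,0,0,-20,0,0,0,1,0,0,-20,0,0,0,1,0,0,-15,0,0,0,1,0,0,-12,0,0,0,1],
)

```text
clock: 2.0
tcp_pos: [0.4264, -0.1617, 0.1307]
orientation: [[0.292, 0.957, -0.004], [0.957, -0.292, 0.001], [-0.001, -0.004, -1.0]]
contact_force: [-0.1, 1.2, 0.2]
finger_gap: 0.0939
```

Run:
```python
from station import *
from h import *
s=sense(); print(s["clock"],s["tcp_pos"],s["contact_force"])
c=camera("scene"); a=c["img"][:,:,::-1][130:270,265:365]
cv2.imwrite("pics/m2.png",cv2.resize(a,None,fx=4,fy=4,interpolation=cv2.INTER_CUBIC))
```

```text
2.0 [ 0.42641135 -0.16170259  0.13074716] [-0.06457369  1.15348382  0.16275762]
```

View pics/m2.png

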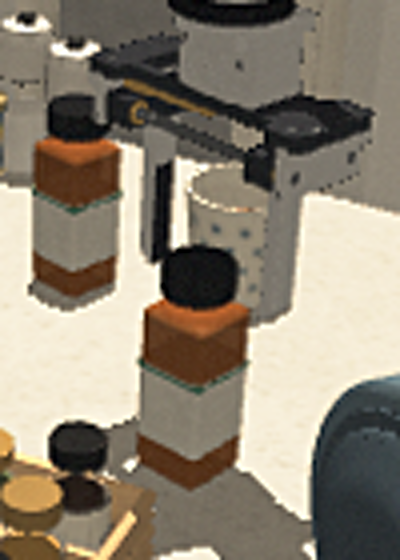

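>>> carry_out(
  increments=[1,11,0,0,0,0,1,0,0,-4,0,0,0,1,0,0,0,0,0,0,1],
)

```text
clock: 2.35
tcp_pos: [0.426, -0.1506, 0.1248]
orientation: [[0.294, 0.956, -0.007], [0.956, -0.294, 0.002], [0.0, -0.007, -1.0]]
contact_force: [0.0, 0.4, -0.2]
finger_gap: 0.0936
```

Straighten the slight tilt and close.

>>> carry_out(
  increments=[2,0,1,-0.2,0.4,0,1,0,0,0,0,0,0,0,0,0,0,0,0,0,0,0,0,0,0,0,0,0,0,0,0,0,0,0,0],
  squeeze=30,
)

```text
clock: 2.85
tcp_pos: [0.4297, -0.1511, 0.128]
orientation: [[0.294, 0.956, -0.011], [0.956, -0.294, -0.004], [-0.007, -0.01, -1.0]]
contact_force: [0.0, 0.3, -0.2]
finger_gap: 0.0654
```

>>> carry_out(
  increments=[0,0,0,0,0,0,0,0,0,0,0,0,0,0,0,0,0,0,0,0,0],
)

```text
clock: 3.15
tcp_pos: [0.4297, -0.1511, 0.1281]
orientation: [[0.294, 0.956, -0.011], [0.956, -0.294, -0.004], [-0.007, -0.009, -1.0]]
contact_force: [1.0, -0.0, 0.4]
finger_gap: 0.0475
```

```bash
cat > st.py <<'E'
from station import *
import sys
from h import *
s=sense(); print(s["clock"],s["tcp_pos"],s["contact_force"],s["wrist_torque"],s["finger_gap"]); R=s["orientation"]; print("yaw",np.degrees(np.arctan2(R[1,0],R[0,0])),"z",R[:,2],"q",s["joint_positions"].round(3))
if len(sys.argv)>1:
    o,n,x0,y0,x1,y1,f=sys.argv[1:8]; c=camera(n); x0,y0,x1,y1=map(int,(x0,y0,x1,y1))
    cv2.imwrite(f"pics/{o}_full.png",c["img"][:,:,::-1]); cv2.imwrite(f"pics/{o}.png",cv2.resize(c["img"][y0:y1,x0:x1,::-1],None,fx=float(f),fy=float(f),interpolation=cv2.INTER_CUBIC))
E
python3 st.py g1 scene 265 130 365 270 4
```

```text
3.15 [ 0.42967152 -0.15114278  0.12807857] [ 0.97961942 -0.04563627  0.4250864 ] [ 0.00142816 -0.17436319  0.0043009 ] 0.047499774708669014
yaw 72.9253499545305 z [-0.01111154 -0.00383796 -0.9999309 ] q [-0.582 -0.13   2.1   -0.01   1.18  -0.28 ]
```

View pics/g1.png

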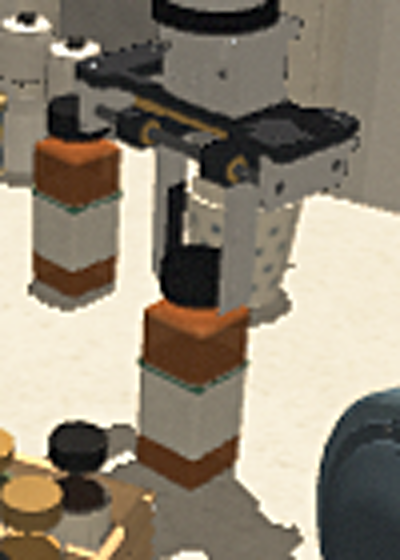

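>>> carry_out(
  increments=[0,0,15,0,0,0,0,0,0,25,0,0,0,0,0,0,30,0,0,0,0,0,0,30,0,0,0,0,0,0,25,0,0,0,0],
)

```text
clock: 3.7
tcp_pos: [0.4228, -0.1469, 0.247]
orientation: [[0.294, 0.955, -0.029], [0.956, -0.294, 0.008], [-0.001, -0.03, -1.0]]
contact_force: [1.0, -0.2, -4.5]
finger_gap: 0.0477
```

>>> carry_out(
  increments=[0,0,8,0,0,0,0,0,0,0,0,0,0,0],
)

```text
clock: 3.9
tcp_pos: [0.4234, -0.1473, 0.2568]
orientation: [[0.294, 0.955, -0.026], [0.956, -0.294, 0.006], [-0.002, -0.027, -1.0]]
contact_force: [0.6, 0.2, -4.0]
finger_gap: 0.0474
```

```bash
python3 st.py g2 scene 205 80 365 300 2.7
```

```text
3.9 [ 0.4234488  -0.14729839  0.25679105] [ 0.57534813  0.23873358 -4.04942254] [-0.09640414 -0.1233785   0.016575  ] 0.04736427012204465
yaw 72.90556151952376 z [-0.02625281  0.00606543 -0.99963693] q [-0.583 -0.273  1.977 -0.009  1.463 -0.283]
```

View pics/g2.png

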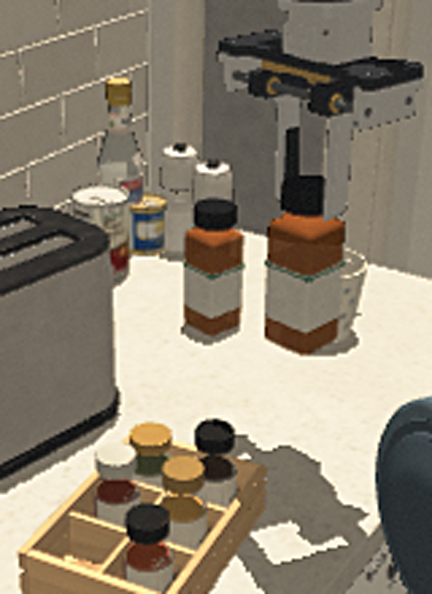

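>>> carry_out(
  increments=[2,10,0,-0.3,-0.4,1.0,0,4,20,0,-0.3,-0.4,1.7,0,5,25,0,0,0,1.7,0,5,25,0,0,0,1.7,0,5,25,0,0,0,1.7,0],
)

```text
clock: 4.45
tcp_pos: [0.4402, -0.0369, 0.2463]
orientation: [[0.159, 0.987, -0.026], [0.987, -0.159, -0.001], [-0.005, -0.025, -1.0]]
contact_force: [0.4, 1.1, -3.2]
finger_gap: 0.0475
```

>>> carry_out(
  increments=[5,25,0,0,0,1.7,0,5,25,0,0,0,1.7,0,5,25,0,0,0,1.7,0,5,20,0,0,0,1.7,0,3,10,0,0,0,1,0],
)

```text
clock: 4.95
tcp_pos: [0.4578, 0.0781, 0.2364]
orientation: [[0.01, 0.999, -0.04], [1.0, -0.01, -0.002], [-0.002, -0.04, -0.999]]
contact_force: [-0.6, 1.3, -3.8]
finger_gap: 0.0472
```

```bash
python3 st.py g3 scene 185 80 325 330 2.4
```

```text
4.95 [0.45783906 0.0781222  0.23637493] [-0.59371248  1.27197535 -3.7896776 ] [ 0.37681275 -0.12792411 -0.0168486 ] 0.047210906386346715
yaw 89.41206678418912 z [-0.04015017 -0.00154413 -0.99919246] q [-0.073 -0.204  1.958 -0.005  1.428 -0.062]
```

View pics/g3.png

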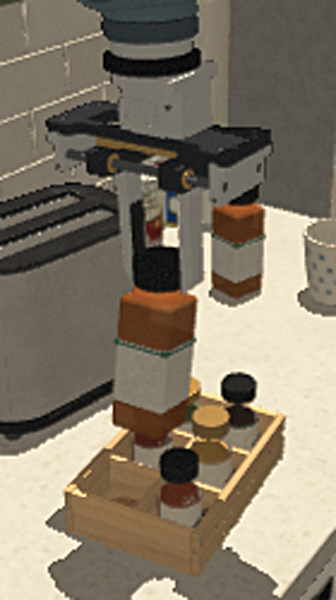

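>>> carry_out(
  increments=[5,12,8,0,-1,1,0,5,15,8,0,-1,1,0,5,10,3,0,0,0,0,0,0,0,0,0,0,0,0,0,0,0,0,0,0],
)

```text
clock: 5.5
tcp_pos: [0.4706, 0.1168, 0.2507]
orientation: [[-0.027, 1.0, -0.014], [1.0, 0.027, -0.002], [-0.002, -0.014, -1.0]]
contact_force: [-0.2, 0.2, -4.0]
finger_gap: 0.0476
```

>>> carry_out(
  increments=[0,0,0,0,0,0,0,0,0,0,0,0,0,0],
)

```text
clock: 5.7
tcp_pos: [0.4702, 0.1152, 0.2497]
orientation: [[-0.025, 1.0, -0.016], [1.0, 0.025, -0.004], [-0.004, -0.016, -1.0]]
contact_force: [-0.1, -0.6, -4.8]
finger_gap: 0.0473
```

```bash
python3 st.py g4 scene 185 80 325 330 2.4
```

```text
5.7 [0.47021344 0.11521123 0.24965976] [-0.08839015 -0.59836866 -4.79451668] [-0.0440225  -0.10687902 -0.03427915] 0.04733731968252201
yaw 91.43371434320788 z [-0.01604636 -0.00428901 -0.99986205] q [ 0.008 -0.18   1.912 -0.004  1.425 -0.016]
```

View pics/g4.png

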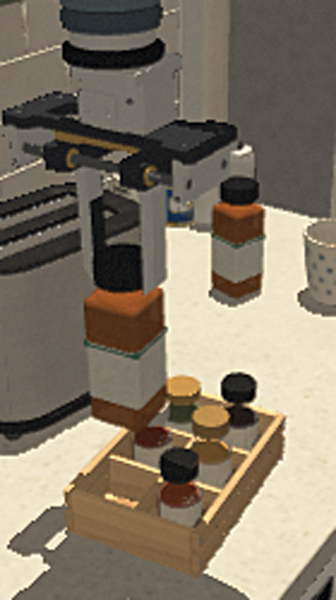

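```bash
cat > ov.py <<'E'
from h import *
import sys
from scipy.spatial.transform import Rotation as Ro
def overlay(img,out,x,y,z0,yaw,tx=0,ty=0,off=(-1.6,1.0),crate=(.454,.0545,.1237),roi=(185,130,325,330),f=4):
    x0,y0,x1,y1=roi
    im=cv2.resize(cv2.imread(img)[y0:y1,x0:x1],None,fx=f,fy=f,interpolation=cv2.INTER_CUBIC)
    def pl(P,col,closed=False):
        u=((proj("scene",P)+off-[x0,y0]+.5)*f-.5).round().astype(int); cv2.polylines(im,[u.reshape(-1,1,2)],closed,col,1,cv2.LINE_AA)
    R=Ro.from_euler("xyz",[tx,ty,0])*Ro.from_euler("z",yaw); 
    def W(M): # pivot at cap
        M=np.asarray(M,float)-[0,0,.143]; return R.apply(M)+[x,y,z0+.143]
    B=.026; sq=np.array([[B,B],[B,-B],[-B,-B],[-B,B]])
    for h in(0,.122): pl(W(np.c_[sq,np.full(4,h)]),(255,255,0),True)
    for c in sq: pl(W([[*c,0],[*c,.122]]),(255,255,0))
    t=np.linspace(0,2*np.pi,40)
    for h in(.132,.154): pl(W(np.c_[.024*np.cos(t),.024*np.sin(t),np.full(40,h)]),(0,255,255),True)
    X,Y=.0685,.1
    for h in(0,.048): pl(place([[X,Y,h],[X,-Y,h],[-X,-Y,h],[-X,Y,h]],*crate),(0,0,255),True)
    pl(place(np.c_[.0315+.026*np.cos(t),.063+.026*np.sin(t),0*t+.0005],*crate),(0,255,0),True)
    cv2.imwrite(out,im)
E
python3 -c "
from ov import *
overlay('pics/g4_full.png','pics/ov4.png',.4702,.1152,.2497-.128,.124,roi=(195,170,315,320))"
```

```text
(no output)
```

View pics/ov4.png

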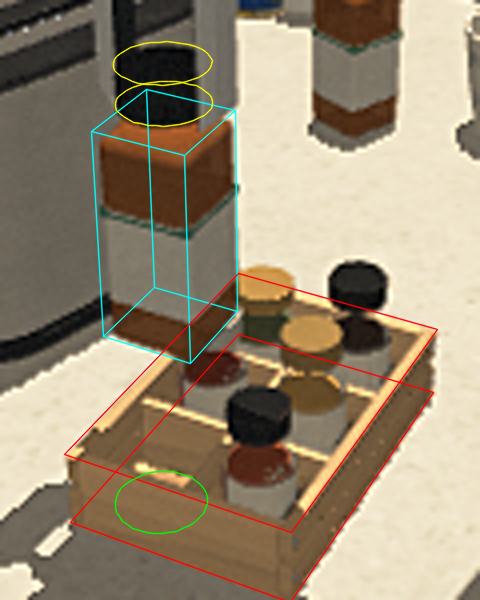

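```bash
python3 -c "
from ov import *
overlay('pics/scene0.png','pics/ov0.png',.4290,-.1500,0,-.203,roi=(285,180,345,260),f=7)
a=cv2.imread('pics/g4_full.png')[175:270,205:265];b=cv2.resize(a,None,fx=6,fy=6,interpolation=cv2.INTER_CUBIC)
a=cv2.imread('pics/ov0.png');print(a.shape,b.shape);cv2.imwrite('pics/m4.png',np.hstack([a[:560],b[:560]]))"
```

```text
(560, 420, 3) (570, 360, 3)
```

View pics/m4.png

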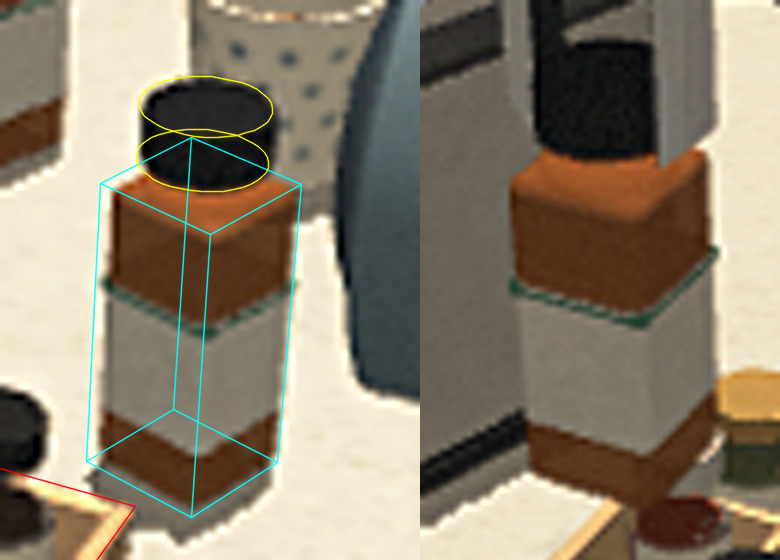

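>>> carry_out(
  increments=[5,3,-5,0,-0.3,0,0,5,4,-15,0,0,0,0,0,0,-20,0,0,0,0,0,0,-15,0,0,0,0,0,0,-5,0,0,0,0],
)

```text
clock: 6.25
tcp_pos: [0.4822, 0.1222, 0.1877]
orientation: [[-0.023, 1.0, -0.007], [1.0, 0.023, -0.003], [-0.003, -0.007, -1.0]]
contact_force: [-0.5, 0.1, -4.0]
finger_gap: 0.0475
```

>>> carry_out(
  increments=[0,0,0,0,0,0,0,0,0,0,0,0,0,0],
)

```text
clock: 6.45
tcp_pos: [0.482, 0.1224, 0.187]
orientation: [[-0.022, 1.0, -0.008], [1.0, 0.022, -0.003], [-0.003, -0.008, -1.0]]
contact_force: [-0.6, -0.0, -3.9]
finger_gap: 0.0474
```

```bash
python3 st.py g5 scene 185 80 325 330 2.4
```

```text
6.45 [0.48198564 0.12239489 0.18703683] [-0.56327698 -0.03684313 -3.86741545] [ 0.04705463 -0.0976399  -0.00012993] 0.04735909496246276
yaw 91.28355583721446 z [-0.00802483 -0.00279384 -0.9999639 ] q [ 0.022 -0.096  1.953 -0.003  1.292  0.   ]
```

Adjust x by −3 and inspect.

>>> carry_out(
  increments=[-3,-1,0,0,0,0,0,0,0,0,0,0,0,0],
)

```text
clock: 6.7
tcp_pos: [0.4798, 0.1212, 0.1887]
orientation: [[-0.023, 1.0, -0.005], [1.0, 0.022, -0.003], [-0.003, -0.005, -1.0]]
contact_force: [-0.0, -1.5, -4.0]
finger_gap: 0.0477
```

```bash
python3 st.py g6 scene 185 80 325 330 2.4; python3 -c "
from station import *
from ov import *
p=sense()['tcp_pos']
overlay('pics/g6_full.png','pics/ov6.png',p[0],p[1],p[2]-.128,.124,roi=(195,190,315,325),f=4.4,off=(-1,1))"
```

```text
6.7 [0.47976046 0.12123832 0.18869578] [-0.0295485  -1.49113752 -4.0332004 ] [-0.22578858 -0.09198049 -0.04586474] 0.047673048210293216
yaw 91.28948069418965 z [-0.00504187 -0.0031455  -0.99998234] q [ 0.02  -0.106  1.959 -0.003  1.293 -0.002]
```

View pics/ov6.png

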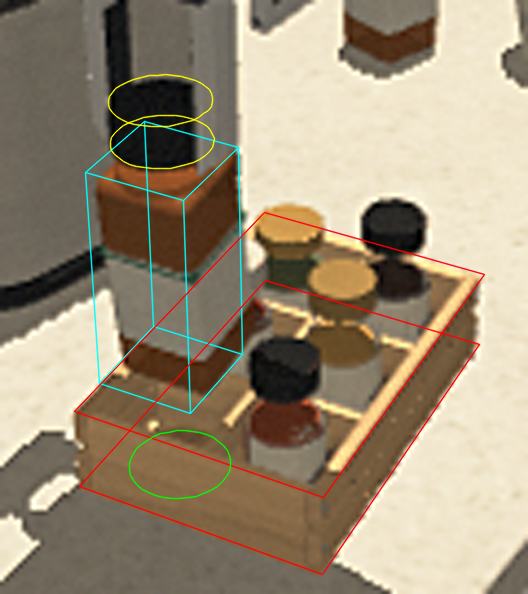

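```bash
python3 -c "
from h import *
a=cv2.imread('pics/g6_full.png')[220:320,200:290];cv2.imwrite('pics/m6.png',cv2.resize(a,None,fx=6,fy=6,interpolation=cv2.INTER_CUBIC))"
```

```text
(no output)
```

View pics/m6.png

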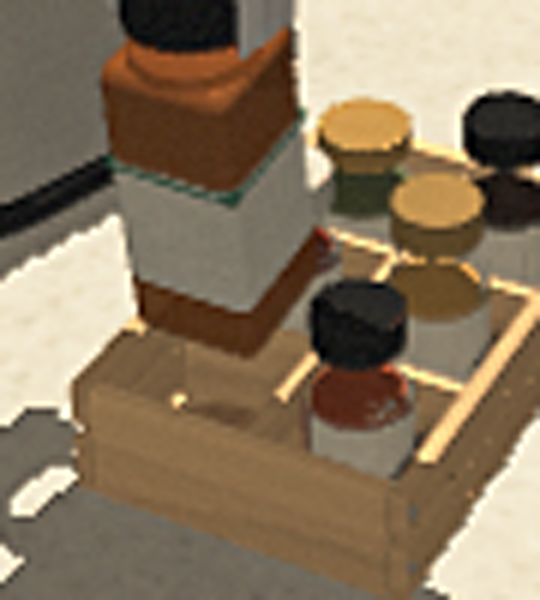

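>>> carry_out(
  increments=[0,0,0,0,0,0,0,0,0,0,0,0,0,0],
)

```text
clock: 6.95
tcp_pos: [0.4804, 0.1213, 0.1896]
orientation: [[-0.022, 1.0, -0.003], [1.0, 0.022, -0.003], [-0.003, -0.003, -1.0]]
contact_force: [0.2, 1.1, -3.9]
finger_gap: 0.0472
```

```bash
python3 st.py g7 scene 185 80 325 330 2.4; python3 -c "
from h import *
a=cv2.imread('pics/g7_full.png')[190:290,205:275];a=cv2.resize(a,None,fx=6,fy=6,interpolation=cv2.INTER_CUBIC)
b=cv2.imread('pics/scene0.png')[180:280,293:343];b=cv2.resize(b,None,fx=6,fy=6,interpolation=cv2.INTER_CUBIC)
cv2.imwrite('pics/m7.png',np.hstack([a,b]))"
```

```text
6.95 [0.48039943 0.12126673 0.18962329] [ 0.18082435  1.05847204 -3.89330404] [ 0.00615297 -0.01684113  0.02477187] 0.047175587923166395
yaw 91.27906159084705 z [-0.00294848 -0.00289586 -0.99999146] q [ 0.02  -0.107  1.958 -0.003  1.293 -0.002]
```

View pics/m7.png

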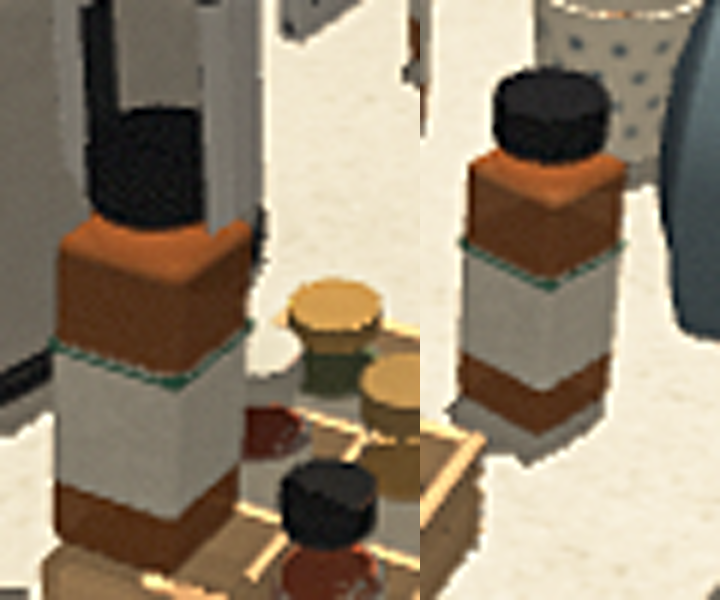

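>>> carry_out(
  increments=[0,0,0,0,0,0,0,0,0,0,0,0,0,0,0,0,0,0,0,0,0,0,0,0,0,0,0,0,0,0,0,0,0,0,0],
  squeeze=50,
)

```text
clock: 7.5
tcp_pos: [0.4804, 0.1212, 0.1896]
orientation: [[-0.022, 1.0, -0.003], [1.0, 0.022, -0.003], [-0.003, -0.003, -1.0]]
contact_force: [0.5, 0.1, -3.5]
finger_gap: 0.0472
```

>>> carry_out(
  increments=[0,0,0,0,0,0,0,0,0,0,0,0,0,0,0,0,0,0,0,0,0,0,0,0,0,0,0,0,0,0,0,0,0,0,0],
)

```text
clock: 8.0
tcp_pos: [0.4804, 0.1212, 0.1895]
orientation: [[-0.022, 1.0, -0.003], [1.0, 0.022, -0.003], [-0.003, -0.003, -1.0]]
contact_force: [0.7, 0.5, -3.4]
finger_gap: 0.0475
```

```bash
python3 st.py g8 scene 185 80 325 330 2.4; python3 -c "
from station import *
from ov import *
p=sense()['tcp_pos']
overlay('pics/g8_full.png','pics/ov8.png',p[0],p[1],p[2]-.128,.124,roi=(195,190,315,325),f=4.4,off=(-1,1))"
```

```text
8.0 [0.4803945  0.12120191 0.18951401] [ 0.65893017  0.47361285 -3.38721264] [-0.0770395 -0.115045   0.0327306] 0.047456733444469004
yaw 91.28567854098743 z [-0.00319933 -0.00320642 -0.99998974] q [ 0.02  -0.106  1.958 -0.003  1.293 -0.002]
```

View pics/ov8.png

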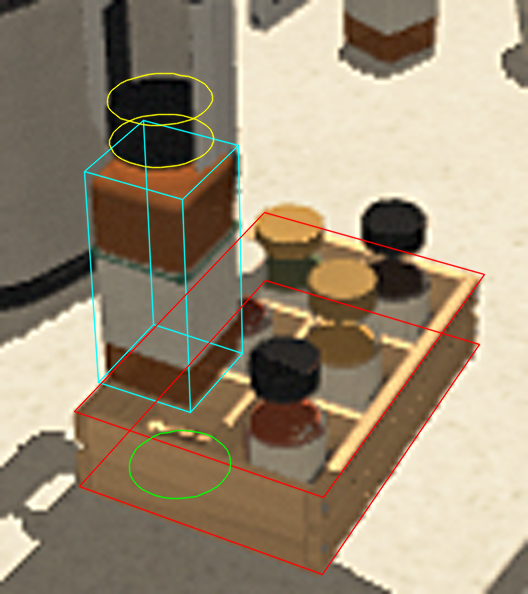

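>>> carry_out(
  increments=[-1,0,-4,0,0,0,0,0,0,-7,0,0,0,0,0,0,-7,0,0,0,0,0,0,-4,0,0,0,0,0,0,0,0,0,0,0],
)

```text
clock: 8.55
tcp_pos: [0.487, 0.1199, 0.1762]
orientation: [[-0.023, 1.0, 0.016], [1.0, 0.023, -0.006], [-0.007, 0.016, -1.0]]
contact_force: [-1.2, 0.5, -4.1]
finger_gap: 0.0473
```

>>> carry_out(
  increments=[0,0,0,0,0,0,0,0,0,0,0,0,0,0,0,0,0,0,0,0,0],
)

```text
clock: 8.85
tcp_pos: [0.4866, 0.1196, 0.1754]
orientation: [[-0.023, 1.0, 0.014], [1.0, 0.023, -0.007], [-0.007, 0.014, -1.0]]
contact_force: [-1.0, -1.2, 1.8]
finger_gap: 0.0471
```

```bash
python3 st.py g9 scene 185 80 325 330 2.4; python3 -c "
from station import *
from ov import *
p=sense()['tcp_pos']
overlay('pics/g9_full.png','pics/ov9.png',p[0],p[1],p[2]-.128,.124,roi=(195,190,315,325),f=4.4,off=(-1,1))"
```

```text
8.85 [0.48656602 0.11959002 0.17543936] [-1.01222966 -1.18214378  1.76705322] [-0.17508818  0.12398657 -0.02355125] 0.04713038188114858
yaw 91.30577800692834 z [ 0.01447312 -0.00711445 -0.99986995] q [ 0.019 -0.088  1.968 -0.008  1.247 -0.002]
```

View pics/ov9.png

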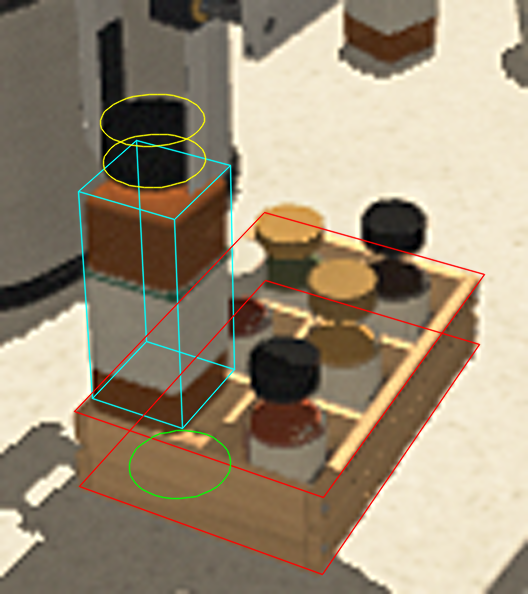

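>>> carry_out(
  increments=[-3,0,5,0.1,0.5,0,0,-3,1,2,0.1,0.5,0,0,-2,0,0,0,0,0,0,0,0,0,0,0,0,0,0,0,0,0,0,0,0],
)

```text
clock: 9.4
tcp_pos: [0.4761, 0.1211, 0.1804]
orientation: [[-0.023, 1.0, -0.009], [1.0, 0.023, -0.002], [-0.002, -0.009, -1.0]]
contact_force: [0.2, -0.3, -3.6]
finger_gap: 0.0474
```

>>> carry_out(
  increments=[0,0,0,0,0,0,0,0,0,0,0,0,0,0,0,0,0,0,0,0,0],
)

```text
clock: 9.7
tcp_pos: [0.4759, 0.1212, 0.18]
orientation: [[-0.023, 1.0, -0.009], [1.0, 0.023, -0.002], [-0.002, -0.009, -1.0]]
contact_force: [-0.8, -0.4, -3.8]
finger_gap: 0.0471
```

```bash
python3 st.py
```

```text
9.7 [0.47590232 0.12119707 0.1799897 ] [-0.78993704 -0.36250225 -3.83747999] [-0.04121654 -0.1339059  -0.01830603] 0.04711284394444136
yaw 91.31607850246101 z [-0.00909388 -0.00220963 -0.99995621] q [ 0.019 -0.103  1.973 -0.002  1.28  -0.003]
```

>>> carry_out(
  increments=[1,0,-5,0,0.2,0,0,0,0,0,0,0,0,0,0,0,0,0,0,0,0],
)

```text
clock: 10.0
tcp_pos: [0.4771, 0.1211, 0.1744]
orientation: [[-0.023, 1.0, -0.013], [1.0, 0.023, -0.002], [-0.002, -0.013, -1.0]]
contact_force: [-0.6, -0.9, -4.1]
finger_gap: 0.0472
```

```bash
python3 st.py g10 scene 185 80 325 330 2.4; python3 -c "
from station import *
from ov import *
p=sense()['tcp_pos']
overlay('pics/g10_full.png','pics/ov10.png',p[0],p[1],p[2]-.128,.124,roi=(195,190,315,325),f=4.4,off=(-1,1))"
```

```text
10.0 [0.47705491 0.12113536 0.1744329 ] [-0.55645464 -0.85996506 -4.11022068] [-0.06706515 -0.15186838  0.02809119] 0.04715617338241079
yaw 91.31137123200867 z [-0.01293634 -0.00230204 -0.99991367] q [ 0.019 -0.091  1.973 -0.002  1.273 -0.003]
```

View pics/ov10.png

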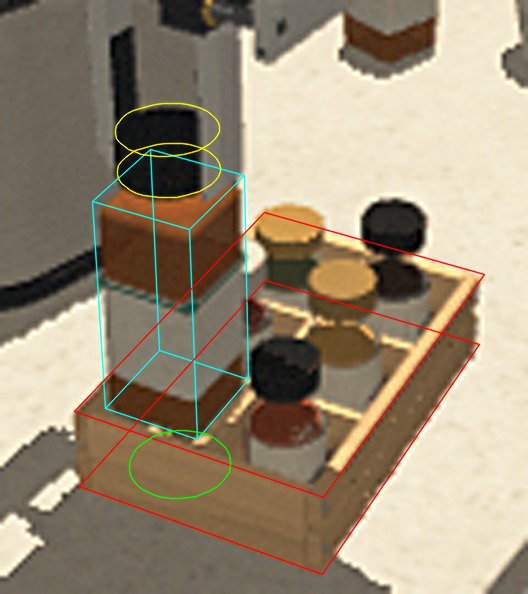

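>>> carry_out(
  increments=[1,0,-4,0,-0.5,0,0,0,0,0,0,0,0,0,0,0,0,0,0,0,0],
)

```text
clock: 10.35
tcp_pos: [0.478, 0.1211, 0.1699]
orientation: [[-0.023, 1.0, -0.004], [1.0, 0.023, -0.002], [-0.002, -0.004, -1.0]]
contact_force: [-0.0, 0.6, -4.2]
finger_gap: 0.047
```

>>> carry_out(
  increments=[0,0,-5,0,0,0,0,0,0,0,0,0,0,0,0,0,0,0,0,0,0],
)

```text
clock: 10.65
tcp_pos: [0.4779, 0.1211, 0.1645]
orientation: [[-0.023, 1.0, -0.004], [1.0, 0.023, -0.002], [-0.002, -0.004, -1.0]]
contact_force: [0.1, 0.4, -4.3]
finger_gap: 0.0474
```

```bash
python3 st.py g11 scene 185 80 325 330 2.4; python3 -c "
from station import *
from ov import *
p=sense()['tcp_pos']
overlay('pics/g11_full.png','pics/ov11.png',p[0],p[1],p[2]-.128,.124,roi=(195,190,315,325),f=4.4,off=(-1,1))"
```

```text
10.65 [0.47793727 0.12112796 0.16448473] [ 0.05470801  0.37843887 -4.27471299] [ 0.03788171 -0.06975961 -0.05063317] 0.047381962721411715
yaw 91.31402441336301 z [-0.00381426 -0.00234889 -0.99998997] q [ 0.019 -0.084  1.986 -0.002  1.244 -0.003]
```

View pics/ov11.png

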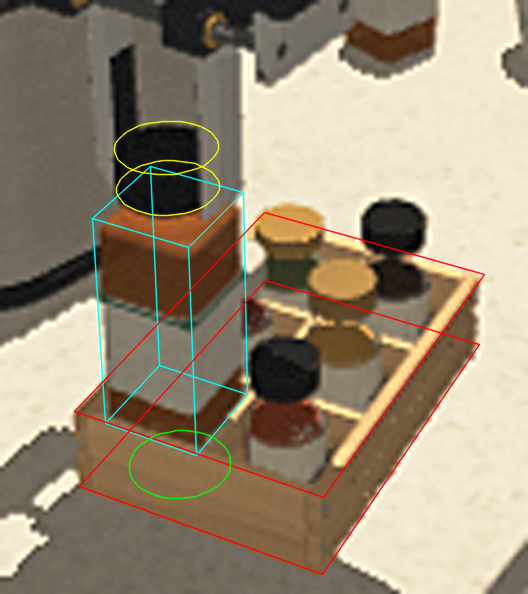

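>>> carry_out(
  increments=[0,0,-7,0,0,0,0,0,0,0,0,0,0,0,0,0,0,0,0,0,0,0,0,-7,0,0,0,0,0,0,0,0,0,0,0],
)

```text
clock: 11.2
tcp_pos: [0.4778, 0.1211, 0.1492]
orientation: [[-0.023, 1.0, -0.004], [1.0, 0.023, -0.002], [-0.002, -0.004, -1.0]]
contact_force: [0.4, -0.0, -4.7]
finger_gap: 0.0469
```

>>> carry_out(
  increments=[0,0,0,0,0,0,0,0,0,-7,0,0,0,0,0,0,0,0,0,0,0,0,0,0,0,0,0,0],
)

```text
clock: 11.6
tcp_pos: [0.4778, 0.1211, 0.1414]
orientation: [[-0.023, 1.0, -0.004], [1.0, 0.023, -0.002], [-0.002, -0.004, -1.0]]
contact_force: [0.0, 0.1, -3.6]
finger_gap: 0.0471
```

>>> carry_out(
  increments=[0,0,-6,0,0,0,0,0,0,0,0,0,0,0,0,0,0,0,0,0,0,0,0,-5,0,0,0,0,0,0,0,0,0,0,0],
)

```text
clock: 12.1
tcp_pos: [0.4786, 0.1211, 0.1303]
orientation: [[-0.023, 1.0, -0.002], [1.0, 0.023, -0.002], [-0.002, -0.002, -1.0]]
contact_force: [0.2, -0.3, -2.3]
finger_gap: 0.0472
```

>>> carry_out(
  increments=[0,0,0,0,0,0,0,0,0,-2,0,0,0,0,0,0,0,0,0,0,0,0,0,0,0,0,0,0],
)

```text
clock: 12.5
tcp_pos: [0.4802, 0.1212, 0.13]
orientation: [[-0.023, 1.0, 0.001], [1.0, 0.023, -0.002], [-0.002, 0.001, -1.0]]
contact_force: [-1.0, -0.8, -0.6]
finger_gap: 0.0469
```

```bash
python3 st.py g12 scene 185 80 325 330 2.4; python3 -c "
from station import *
from ov import *
p=sense()['tcp_pos']
overlay('pics/g12_full.png','pics/ov12.png',p[0],p[1],0,.124,roi=(195,190,315,325),f=4.4,off=(-1,1))"
```

```text
12.5 [0.48023602 0.12117118 0.12997662] [-1.01056108 -0.81280648 -0.58911912] [-0.03092454 -0.13274443 -0.03824077] 0.04686323676783051
yaw 91.31386853277822 z [ 0.00141439 -0.00226958 -0.99999642] q [ 1.900e-02 -3.800e-02  2.009e+00 -2.000e-03  1.168e+00 -3.000e-03]
```

View pics/ov12.png

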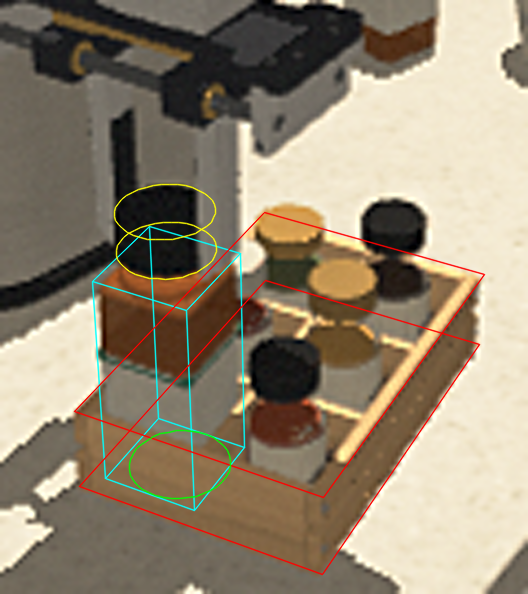

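>>> carry_out(
  increments=[0,0,0,0,0,0,0.8,0,0,0,0,0,0,0.8,0,0,0,0,0,0,0.8,0,0,0,0,0,0,0.8,0,0,0,0,0,0,0.8],
)

```text
clock: 13.05
tcp_pos: [0.4808, 0.1212, 0.1308]
orientation: [[-0.023, 1.0, 0.003], [1.0, 0.023, -0.002], [-0.002, 0.003, -1.0]]
contact_force: [0.1, -0.2, -0.0]
finger_gap: 0.0752
```

```bash
python3 st.py g13 scene 185 80 325 330 2.4; python3 -c "
from station import *
from ov import *
p=sense()['tcp_pos']
overlay('pics/g13_full.png','pics/ov13.png',p[0],p[1],0,.124,roi=(195,190,315,325),f=4.4,off=(-1,1))"
```

```text
13.05 [0.48084481 0.12119133 0.13075753] [ 0.10530901 -0.23662128 -0.00217942] [ 0.00156752 -0.10051147 -0.03051698] 0.07515362021730881
yaw 91.31413448308336 z [ 0.00296438 -0.00224312 -0.99999309] q [ 1.900e-02 -3.800e-02  2.008e+00 -2.000e-03  1.168e+00 -3.000e-03]
```

View pics/ov13.png

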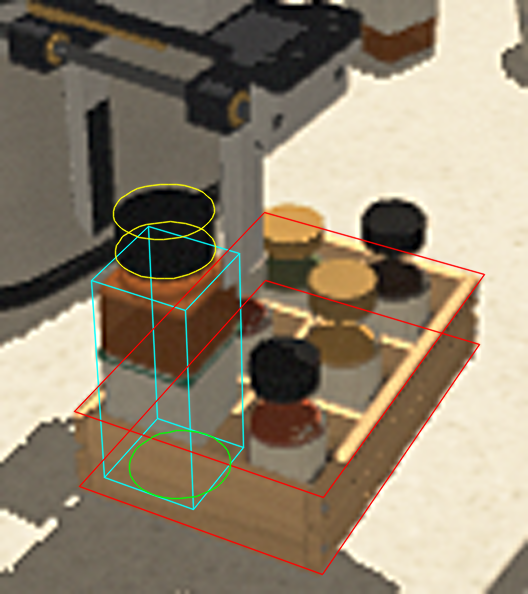

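>>> carry_out(
  increments=[-1,0,-4,0,0,0,0.8,0,0,0,0,0,0,0.6,0,0,0,0,0,0,0,0,0,0,0,0,0,0,0,0,0,0,0,0,0],
  squeeze=40,
)

```text
clock: 13.6
tcp_pos: [0.4795, 0.1212, 0.1261]
orientation: [[-0.023, 1.0, 0.002], [1.0, 0.023, -0.002], [-0.002, 0.002, -1.0]]
contact_force: [-0.6, 0.7, -0.1]
finger_gap: 0.0471
```

>>> carry_out(
  increments=[0,0,0,0,0,0,0,0,0,0,0,0,0,0,0,0,0,0,0,0,0],
)

```text
clock: 13.9
tcp_pos: [0.4796, 0.1212, 0.1261]
orientation: [[-0.023, 1.0, 0.003], [1.0, 0.023, -0.002], [-0.002, 0.002, -1.0]]
contact_force: [0.4, 0.3, -0.0]
finger_gap: 0.0473
```

```bash
python3 st.py
```

```text
13.9 [0.47956074 0.12116925 0.12614704] [ 0.36566604  0.27113597 -0.01087609] [ 0.01512384 -0.06398947 -0.01421389] 0.04732339242310715
yaw 91.31172208717821 z [ 0.00251338 -0.00224784 -0.99999432] q [ 0.019 -0.035  2.014 -0.003  1.159 -0.003]
```

>>> carry_out(
  increments=[0,0,0,0,0,4,0,0,0,0,0,0,0,0,0,0,0,0,0,4,0,0,0,0,0,0,0,0,0,0,0,0,0,4,0],
)

```text
clock: 14.4
tcp_pos: [0.4795, 0.1212, 0.1261]
orientation: [[-0.23, 0.973, 0.003], [0.973, 0.23, -0.002], [-0.002, 0.002, -1.0]]
contact_force: [-0.4, 0.2, -0.3]
finger_gap: 0.0477
```

```bash
python3 st.py
```

```text
14.4 [0.47954452 0.12121171 0.1261439 ] [-0.43020663  0.23928548 -0.25319173] [ 0.0250019  -0.11160392  0.03322218] 0.0476591101397838
yaw 103.31212318551691 z [ 0.00290593 -0.0016128  -0.99999448] q [ 1.900e-02 -3.500e-02  2.015e+00 -2.000e-03  1.159e+00 -2.130e-01]
```

>>> carry_out(
  increments=[0,0,0,0,0,0,0,0,0,0,0,0,3,0,0,0,0,0,0,0,0],
)

```text
clock: 14.7
tcp_pos: [0.4796, 0.1212, 0.1262]
orientation: [[-0.274, 0.962, 0.003], [0.962, 0.274, -0.001], [-0.002, 0.003, -1.0]]
contact_force: [-0.1, -0.2, 0.2]
finger_gap: 0.0473
```

```bash
python3 st.py
```

```text
14.7 [0.47964115 0.12122188 0.12617295] [-0.1229101  -0.15343711  0.23071975] [-0.04949435 -0.07459136 -0.02591527] 0.04726227389650011
yaw 105.92642617416996 z [ 0.00320742 -0.00140791 -0.99999387] q [ 1.900e-02 -3.500e-02  2.015e+00 -2.000e-03  1.159e+00 -2.590e-01]
```

>>> carry_out(
  increments=[0,0,0,0,0,0,0,0,0,0,0,0,4,0,0,0,0,0,0,0,0],
)

```text
clock: 15.0
tcp_pos: [0.4797, 0.1212, 0.1262]
orientation: [[-0.336, 0.942, 0.003], [0.942, 0.336, -0.001], [-0.002, 0.003, -1.0]]
contact_force: [0.3, 1.1, -0.9]
finger_gap: 0.0473
```

```bash
python3 st.py
```

```text
15.0 [0.47971191 0.12123242 0.12619848] [ 0.33706891  1.08771146 -0.89440185] [-0.03048061 -0.08082447 -0.00715895] 0.04726708718864592
yaw 109.63259780173493 z [ 0.00347832 -0.00111126 -0.99999333] q [ 1.900e-02 -3.500e-02  2.015e+00 -1.000e-03  1.159e+00 -3.240e-01]
```

>>> carry_out(
  increments=[0,0,0,0,0,4,0,0,0,0,0,0,0,0,0,0,0,0,0,4,0,0,0,0,0,0,0,0],
)

```text
clock: 15.4
tcp_pos: [0.48, 0.1213, 0.1264]
orientation: [[-0.456, 0.89, 0.004], [0.89, 0.456, -0.0], [-0.002, 0.004, -1.0]]
contact_force: [0.3, 0.7, -0.4]
finger_gap: 0.047
```

```bash
python3 st.py
```

```text
15.4 [0.47999199 0.12128448 0.12635289] [ 0.25136837  0.73297061 -0.44159453] [ 0.06835397 -0.12337092 -0.02716402] 0.046982332365685435
yaw 117.15761599233258 z [ 4.31989457e-03 -4.27592523e-04 -9.99990578e-01] q [ 1.800e-02 -3.500e-02  2.014e+00 -1.000e-03  1.158e+00 -4.550e-01]
```

>>> carry_out(
  increments=[0,0,0,0,0,4,0,0,0,0,0,0,0,0,0,0,0,0,0,4,0,0,0,0,0,0,0,0],
)

```text
clock: 15.8
tcp_pos: [0.4802, 0.1214, 0.1265]
orientation: [[-0.567, 0.824, 0.005], [0.824, 0.567, 0.001], [-0.002, 0.004, -1.0]]
contact_force: [0.4, -0.4, -0.3]
finger_gap: 0.0475
```

```bash
python3 st.py g14 scene 195 170 305 310 4.2
```

```text
15.8 [0.48018111 0.12139693 0.12645796] [ 0.41420811 -0.4171068  -0.33645922] [ 0.06111311 -0.19222489  0.04268215] 0.04749433267467613
yaw 124.5269444975088 z [ 4.83833682e-03  5.00917999e-04 -9.99988170e-01] q [ 0.018 -0.035  2.014  0.     1.158 -0.585]
```

View pics/g14.png

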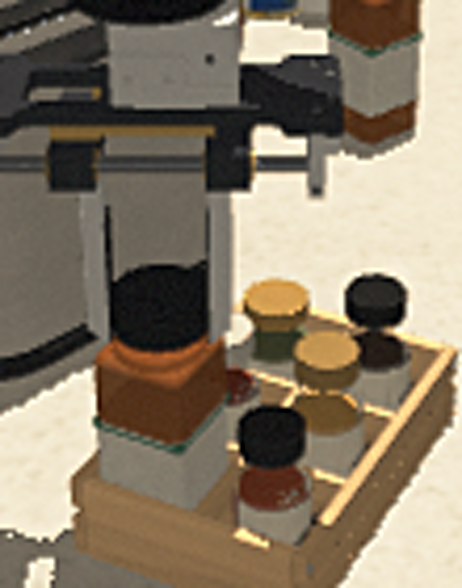

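>>> carry_out(
  increments=[0,0,0,0,0,5,0,0,0,0,0,0,5,0,0,0,0,0,0,5,0,0,0,0,0,0,5,0,0,0,0,0,0,0,0],
)

```text
clock: 16.35
tcp_pos: [0.4807, 0.1215, 0.1267]
orientation: [[-0.812, 0.584, 0.006], [0.584, 0.812, 0.003], [-0.003, 0.005, -1.0]]
contact_force: [0.7, 1.0, -0.1]
finger_gap: 0.0469
```

```bash
python3 st.py
```

```text
16.35 [0.48067598 0.12149455 0.12672618] [ 0.67861461  1.01952167 -0.13211258] [ 0.07384724 -0.14847296 -0.00672663] 0.04688971134313906
yaw 144.26837857877442 z [ 0.0056558   0.00252487 -0.99998082] q [ 0.017 -0.035  2.014  0.003  1.157 -0.931]
```

>>> carry_out(
  increments=[0,0,0,0,0,5,0,0,0,0,0,0,5,0,0,0,0,0,0,5,0,0,0,0,0,0,5,0,0,0,0,0,0,0,0],
)

```text
clock: 16.85
tcp_pos: [0.481, 0.1219, 0.1269]
orientation: [[-0.96, 0.279, 0.005], [0.279, 0.96, 0.005], [-0.004, 0.007, -1.0]]
contact_force: [1.3, -0.8, -0.7]
finger_gap: 0.0471
```

```bash
python3 st.py
```

```text
16.85 [0.48098791 0.12185995 0.12689243] [ 1.3023427  -0.76681254 -0.72419021] [ 0.13636281 -0.20803581 -0.02341398] 0.04705600859785307
yaw 163.79851000205815 z [ 0.00521791  0.00531702 -0.99997225] q [ 0.016 -0.035  2.013  0.006  1.158 -1.274]
```

>>> carry_out(
  increments=[-0.5,0,0,0,0,5,0,0,0,0,0,0,5,0,0,0,0,0,0,5,0,0,0,0,0,0,5,0,0,0,0,0,0,0,0],
)

```text
clock: 17.35
tcp_pos: [0.4807, 0.1222, 0.127]
orientation: [[-0.998, -0.055, 0.004], [-0.055, 0.998, 0.008], [-0.004, 0.007, -1.0]]
contact_force: [-0.2, 0.4, -0.3]
finger_gap: 0.0471
```

```bash
python3 st.py
```

```text
17.35 [0.48067101 0.12224219 0.12703386] [-0.20159025  0.41476391 -0.32612809] [ 0.16563612 -0.22783991  0.0097529 ] 0.04706280037187885
yaw -176.83364689128953 z [ 0.00364026  0.00763938 -0.99996419] q [ 0.016 -0.035  2.013  0.008  1.16  -1.614]
```

>>> carry_out(
  increments=[-0.5,0,0,0,0,6,0,0,0,0,0,0,6,0,0,0,0,0,0,6,0,0,0,0,0,0,6,0,0,0,0,0,0,0,0],
)

```text
clock: 17.85
tcp_pos: [0.4802, 0.1226, 0.1271]
orientation: [[-0.894, -0.447, 0.0], [-0.447, 0.894, 0.009], [-0.004, 0.008, -1.0]]
contact_force: [0.5, 1.2, -0.3]
finger_gap: 0.0472
```

>>> carry_out(
  increments=[0,0,0,0,0,6,0,0,0,0,0,0,6,0,0,0,0,0,0,0,0,0,0,0,0,0,0,0],
)

```text
clock: 18.25
tcp_pos: [0.48, 0.1229, 0.127]
orientation: [[-0.791, -0.611, -0.002], [-0.611, 0.791, 0.01], [-0.004, 0.009, -1.0]]
contact_force: [0.1, -0.0, -0.6]
finger_gap: 0.0474
```

```bash
python3 st.py g15 scene 195 170 305 310 4.2
```

```text
18.25 [0.47998552 0.12288922 0.12703252] [ 0.12570883 -0.03047411 -0.55111956] [ 0.21695819 -0.18642335  0.04724412] 0.0473915586707022
yaw -142.3029160137523 z [-0.00202489  0.00966962 -0.9999512 ] q [ 0.016 -0.033  2.011  0.011  1.166 -2.217]
```

View pics/g15.png

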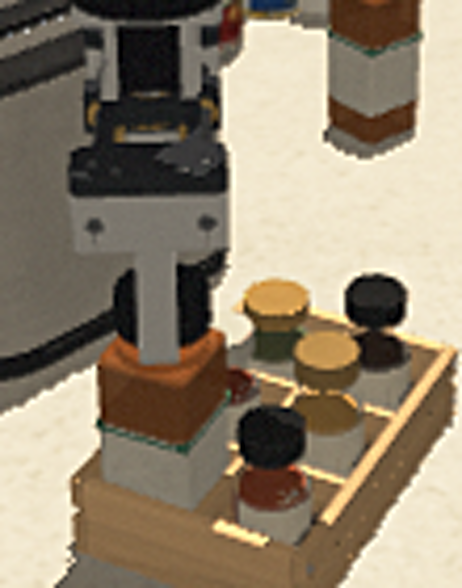

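>>> carry_out(
  increments=[0,0,4,0,0,0,0,0,0,0,0,0,0,0,0,0,0,0,0,0,0],
)

```text
clock: 18.6
tcp_pos: [0.48, 0.1229, 0.1314]
orientation: [[-0.794, -0.608, -0.002], [-0.608, 0.794, 0.01], [-0.004, 0.009, -1.0]]
contact_force: [0.3, -0.1, -0.9]
finger_gap: 0.0474
```

```bash
python3 st.py g16 scene 195 170 305 310 4.2
```

```text
18.6 [0.48000299 0.12289713 0.13139486] [ 0.28155296 -0.0596173  -0.88541181] [ 0.16827722 -0.16934865 -0.04290378] 0.047412413712713236
yaw -142.5703786238876 z [-0.00190112  0.00972798 -0.99995087] q [ 0.016 -0.039  2.008  0.011  1.174 -2.212]
```

View pics/g16.png

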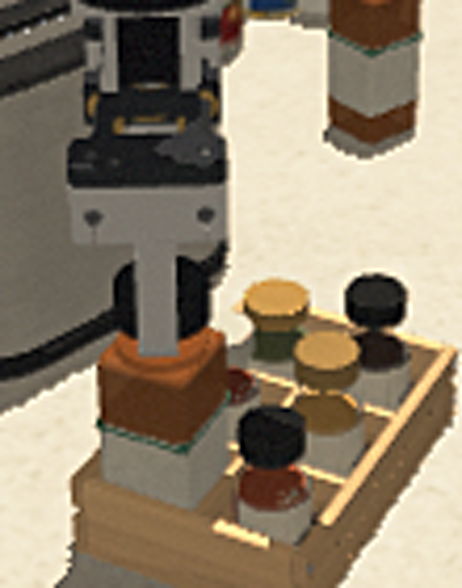

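Force stays far below the bottle's weight; cap rises alone. Continue.

>>> carry_out(
  increments=[0,0,5,0,0,0,0,0,0,0,0,0,0,0,0,0,0,0,0,0,0,0,0,5,0,0,0,0,0,0,0,0,0,0,0],
)

```text
clock: 19.15
tcp_pos: [0.4793, 0.1228, 0.142]
orientation: [[-0.795, -0.607, -0.004], [-0.607, 0.795, 0.009], [-0.003, 0.01, -1.0]]
contact_force: [-1.3, 0.1, 0.9]
finger_gap: 0.0475
```

>>> carry_out(
  increments=[0,0,5,0,0,0,0,0,0,0,0,0,0,0,0,0,5,0,0,0,0,0,0,0,0,0,0,0,0,0,0,0,0,0,0],
)

```text
clock: 19.65
tcp_pos: [0.4798, 0.1224, 0.1533]
orientation: [[-0.795, -0.607, -0.002], [-0.607, 0.795, 0.009], [-0.003, 0.008, -1.0]]
contact_force: [0.3, -0.2, 0.3]
finger_gap: 0.0473
```

>>> carry_out(
  increments=[0,0,8,0,0,0,0,0,0,0,0,0,0,0,0,0,8,0,0,0,0,0,0,0,0,0,0,0,0,0,0,0,0,0,0],
)

```text
clock: 20.15
tcp_pos: [0.4799, 0.1224, 0.1709]
orientation: [[-0.795, -0.607, -0.002], [-0.607, 0.795, 0.009], [-0.004, 0.008, -1.0]]
contact_force: [0.3, -0.1, -0.7]
finger_gap: 0.0471
```

```bash
python3 st.py g17 scene 195 170 305 310 4.2
```

```text
20.15 [0.47988894 0.12243177 0.17093725] [ 0.27528992 -0.09692526 -0.73058594] [ 0.07344656 -0.13080688 -0.00283078] 0.047054625632149426
yaw -142.61736983306804 z [-0.00213597  0.00856022 -0.99996108] q [ 0.015 -0.089  1.978  0.009  1.255 -2.211]
```

View pics/g17.png

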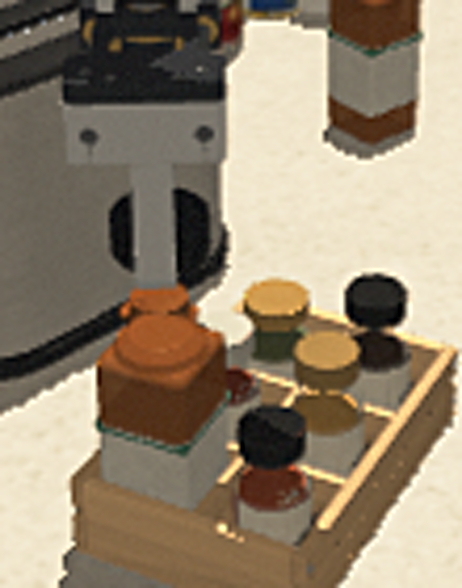

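>>> carry_out(
  increments=[0,0,0,0,0,0,0,0,0,0,0,0,0,0,0,0,0,0,0,0,0,0,0,0,0,0,0,0],
)

```text
clock: 20.6
tcp_pos: [0.4797, 0.1224, 0.1705]
orientation: [[-0.795, -0.607, -0.003], [-0.607, 0.795, 0.009], [-0.003, 0.009, -1.0]]
contact_force: [-0.2, -0.7, -0.9]
finger_gap: 0.0473
```

```bash
python3 st.py g18 scene 195 170 305 310 4.2; python3 -c "
from station import *
print(close_job())"
```

```text
20.6 [0.47968211 0.12239834 0.17051514] [-0.22011392 -0.6665633  -0.87187766] [ 0.12070272 -0.08931724  0.04910468] 0.04734684728508114
yaw -142.61904590317386 z [-0.00282491  0.00856323 -0.99995934] q [ 0.015 -0.089  1.978  0.009  1.255 -2.211]
the job is handed in; nothing more can be done
None
```

View pics/g18.png

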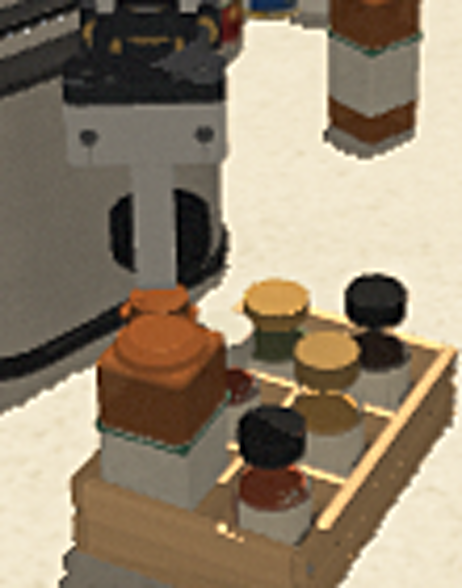

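The job is handed in at 20.6 s. The front bottle stands in the cork-lined cell, and the gripper holds its cap about 44 mm above its seat. No verdict was reported.

**What I did:** I lifted the front bottle by its cap, set it in the far-left free cell, then let go and gripped the cap again. I turned the cap counter-clockwise, seen from above. It ran about 126° without stopping hard, so this one has an ordinary thread. I never had to try the other way.

**Last checks:**
- **Cap:** the finger gap was 47 mm, which fits the 48 mm cap. During the lift the force never approached the bottle's 4 N weight, so the cap came off alone.
- **Bottle:** the last picture shows it upright in its cell with the neck bare. By the image overlay and the tool position it sits within a few mm of the cell's centre, which is not an exact measurement.
- **Twin and mug:** the last picture shows the twin where it stood. I never went near the mug, but it was not in that last view.

**What went wrong on the way:**
- On the way to the crate the bottle swung in the jaws, so I waited for it to settle.
- My first descent drifted about 7 mm and touched the far board lightly (about 2 N upward on the tool). I raised it, corrected the position, and lowered it in small steps.
- The two cameras disagreed by about 6 mm in y. I trusted the top view, which matched the gripper's position.

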